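# Close the reactor liner and bring the head level over the vessel

## Robot

A 7-joint arm with a two-finger parallel gripper is mounted at the origin on the work surface. World frame = base frame: x ahead of the robot, y to its left, z up, the work surface at z = 0. Lengths are in m, angles in rad, forces in N, time in s.
With the tool pointing down it reaches from about 0.4 to 0.85 m from the base axis. Payload 10.4 kg.
Tool frame: the origin (TCP) lies at the centre of the arm's flange, where the gripper is bolted on; the fingertips stand 182 mm ahead of it and the grasp point (between the pads) lies r.grasp_offset ahead of it (r.grasp_offset is the distance from the TCP to the grasp point, in m); z points along the fingers, y is the line along which they close (so a half turn about z gives the same grasp; the last joint's range is limited). The gripper opens to 87 mm and grips with 3 to 60 N. Pads are 19 mm wide; open, the fingers measure 117 mm over their backs; the gripper's body (75 mm by 190 mm) begins 51 mm behind the grasp point.
Start: joints at [-1.3, 0.332, -0.065, 1.46, 0.022, 1.35, -0.088], TCP at [0.181, 0.598, 0.405] pointing down, gripper open.
Joint ranges: [-2.6, 2.6], [-0.5, 2.12], [-1.47, 1.34], [0.16, 2.42], [-1.27, 4.41], [0.06, 2.06], [-2.6, 2.6]. Speed limits (rad/s): [2.22, 2.22, 2.79, 2.79, 3.14, 3.14, 3.14].

## Interface

Orientations are given as a unit quaternion [x, y, z, w].
In Python, from bench import status, vision, job, spotter, r gives the robot as it stands. The module is installed in compiled form; this text tells all that it offers.
- The arm moves only by the tool play_rows, never from a script. Its argument "series" is a list of rows, each a list of 6 numbers: the shift along the tool's x, y, z each as a share of 150 mm, from -1 to 1, then the turn, a rotation vector about the tool's x, y, z each as a share of 30 degrees, from -1 to 1. In form: [[x, y, z, ax, ay, az], ...]. A call has 1 to 5 rows; each row is the pose to reach, as a shift and turn from the pose commanded when the call began, along the tool's axes at that moment; what a row does not reach only later rows make up. A row lasts 1/10 s, in which the tool goes at most 50 mm and 8.59 degrees, less where a joint would pass 70% of its speed; a pose out of reach is approached as far as the arm can. A call with a number of a shift or a turn outside -1 to 1 is refused whole. A call with a gripper value outside its range is refused whole. "fingers" is the opening, from -1 (shut) to 1 (fully open), set as the call begins (left out, the last holds). The fingers move at their own pace and stop on an object; "squeeze" is the grip in N (left out, the last holds). Time passes only in rows, so rows that repeat a pose let the fingers close. It gives the time, the measured TCP pose, the force, the opening and the grip force at its end, in the units of the state.
- status.read_state(): the state, without advancing time (a new reading comes with each control period).
- vision.camera(name): name is "side" or "top"; returns the picture (420x560x3 uint8, blue, green, red); there is no depth.
- vision.calibration(name): a dict with "fx", "fy", "cx", "cy" (pixels), "rvec" (rotation vector, rad) and "tvec" (3), from world to camera coordinates, as OpenCV has them. Camera axes: x right, y down, z forward; pixel columns grow to the right and rows downward; lengths in m; the calibration is good to about 2 mm. A picture is of the moment at which its call begins. calibration takes no time and is no camera call.
- job.close_job(): hands the job in; it is judged then, once.
Trained networks look in the newest picture that a camera, given by its name, has taken for a name from the list of things; names that differ only in an ending like _2 or _b are one class to them, and where a whole thing is asked for, a point or a joint stands for the part that bears it (a point fixed in the world has none). Each returns a list of dicts, best first, with "conf" (0 to 1); they miss things now and then, are a little off and sometimes report something else, mostly with a low value. They report only what shows in the picture. A call takes as long as a camera call. They do not tell look-alikes from the thing itself.
- spotter.boxes_of(camera, name): "point" ([x, y, z] in m, in world coordinates, good to about 4 mm: the middle of the surface that is visible of it).
- spotter.regions_of(camera, name): "pixels" (420x560 bool, what is visible of it).
The state is a dict: "time": time; "joint_positions": joint angles; "joint_vel": joint speeds; "joint_torque": joint torques, N m; "ee_pos": TCP position; "eef_rot": TCP orientation; "ft_force": force on the tool from outside, world axes, zero at the start; "torque": the same for the moment, N m; "width": finger opening in m; "grip_force": force on a finger pad.
Only numpy, scipy, OpenCV 4.12 (cv2) and the standard library are available. Lean on these libraries where they do the work, as an engineer would, in place of code of your own. Each camera call takes 0.05 s, during which the arm holds its last target. There are 200 camera calls.

## Task

The reactor has been loaded, so close it up: put the white PTFE lid on the liner in the mouth of the vessel, fully home, and let go of it. Then pick up the steel reactor head by its square bar, at the balance point, and hold it level and centred over the vessel, a few centimetres clear above the vessel's rim, ready to be lowered; finish while still holding it there. Leave the lid seated and do not disturb the other things on the bench.

Things in the scene. Friction and masses are not known exactly. Their poses are not given: they have to be found in the camera images.
- reactor: Fixed bench reactor, 125 mm tall: square aluminium base 150 x 150 x 12 mm, dark socket 100 mm across up to 52 mm, then an upright steel vessel 72 mm across with an 86 mm flange (top 16 mm). Inside, a white PTFE liner, bore 44 mm, its rim flush with the flange's flat top. Open upwards, nothing above. A small thumbscrew sticks out low at -x. Origin: centre of its underside, z up.
- mouth (a point): Centre of the vessel's mouth, in the plane of the rim (liner rim and flange top), 125 mm above the bench; z up.
- liner_lid: White PTFE plug lid, round, 20 mm tall, 70 g, lying plug down: lower 8 mm a plug of 38 mm diameter whose end is tapered to 30 mm, upper 12 mm a disc of 50 mm diameter, gripped by its edge. Seated, the disc rests on the rim, 12 mm proud, the plug in the liner's bore with 3 mm play all round. Origin: centre of its underside (8 mm below the rim when seated), z up.
- head: Steel reactor head, 0.7 to 0.9 kg, standing on the bench: round bell, 86 mm wide, 22 mm tall (hollow below, 60 mm wide, 14 mm deep: clears the lid), centre block 22 mm square up to 66 mm, nut to 76. Square bar along +x from the block (x 11 to 75 mm) to a heavy gauge 63 mm wide (x 77 to 105 mm, top at 84 mm); small valve on the -x side, to x = -43 mm. Origin: centre of the bell's underside, z up.
- balance (a point): Balance point of the head, where it hangs level: on the centre line of the square bar (14 mm wide, 16 mm tall), 31.5 mm from the bell's axis towards the gauge, 52 mm above the head's underside; x along the bar towards the gauge, z up.
- clamp_half_a: Half of the steel split-ring clamp, half circle of 112 mm outer diameter, 43 mm tall, loose on the bench, to be left alone. Origin: on its underside, near the middle of the half ring's bow.
- clamp_half_b: The other, like half of the split-ring clamp, loose, to be left alone.
- wrench: Open-ended wrench, 190 mm, lying flat, to be left alone. Origin: on its underside, middle.
- beaker: Glass beaker, 68 mm wide, 85 mm tall, to be left alone. Origin: centre of its underside.
- flask: Glass volumetric flask, 74 mm wide, 174 mm tall with a thin neck, to be left alone. Origin: centre of its underside.
- wipes: Carton of wipes, white with a green end, 75 x 120 x 70 mm, to be left alone. Origin: centre of its underside.
- wash_bottle: Milky plastic wash bottle, 68 mm wide, 218 mm tall with a bent spout, to be left alone. Origin: centre of its underside.
There are look-alikes about, which are no part of the job. Several things look just like the liner_lid: the one meant starts nearest to the robot's base.

How it is judged:
On the way, in this order (a step that is already met when the one before it is completed fails the run):
1. the liner lid sits fully home on the liner and is let go (horizontal distance between liner_lid and mouth below 0.005 m and z of liner_lid in the frame of mouth below -0.006 m and angle between liner_lid's own z axis and vertical below 0.06 rad and contact force between the fingers and liner_lid below 0.1 N), for 0.2 s.
2. the head hangs from the gripper at its balance point, clear of the bench (height (world z) of head above 0.03 m and contact force between the fingers and head above 2 N and x of the grasp point in the frame of balance between -0.016 and 0.016 m), for 0.2 s.
At the end, for the whole second after the job is handed in: Lid seated: within 5 mm of the mouth's centre, down to 2 mm, level to 0.06 rad. Head held still by the fingers within 16 mm of its balance point along the bar, level to 0.07 rad, axes within 12 mm, underside 18 to 90 mm above the rim, touching neither vessel nor lid (horizontal distance between liner_lid and mouth below 0.005 m and z of liner_lid in the frame of mouth below -0.006 m and angle between liner_lid's own z axis and vertical below 0.06 rad and horizontal distance between head and mouth below 0.012 m and z of head in the frame of mouth between 0.018 and 0.09 m and angle between head's own z axis and vertical below 0.07 rad and contact force between the fingers and head above 2 N and x of the grasp point in the frame of balance between -0.016 and 0.016 m and contact force between head and reactor below 0.1 N and contact force between head and liner_lid below 0.1 N and linear speed of head below 0.02 m/s and angular speed of head below 0.15 rad/s); the arm keeps its last pose, push and grip.
It fails at once if a bystander is pushed more than 30 mm (distance of any of clamp_half_a, clamp_half_b, wrench, beaker, flask, wipes, wash_bottle from where it was at the start of the episode above 0.03 m).
It fails at once if a bystander is tipped over (angle between any of beaker, flask, wash_bottle's own z axis and vertical above 0.5 rad).
It also fails if it takes over 54 s, if anything falls off the work surface, if the arm or the gripper's body presses on something with over 40 N, if the wrist force passes 120 N, or if a joint passes its speed limit or range.

## Working session

There is one attempt and no reset: what is moved stays moved. The work goes in short steps, Python scripts to look and compute and a tool call to move; the robot and the scene stay as the last step left them, time stands still between calls to the robot, and variables do not carry over. Pictures are saved under pics/ and viewed, at most 10 in all, crops included, and the job is handed in when it is done.

Besides the shell and the picture viewer there is one more tool, called after "Call:" as a command line: name --pt "numbers of a row" for each row, then --argument value for the rest. play_rows: Moves the arm, as the interface text tells. Shift numbers are shares of 150 mm and turn numbers shares of 30 degrees, none past 1 either way. Its arguments: {"type":"object","properties":{"series":{"type":"array","items":{"type":"array","items":{"type":"number"}}},"fingers":{"type":"number"},"squeeze":{"type":"number"}},"required":["series"]}

```bash
mkdir -p pics; python3 - <<'E'
from bench import status, vision, job, spotter, r
import cv2,numpy as np
np.set_printoptions(precision=4,suppress=True)
for c in ['side','top']:
    cv2.imwrite(f'pics/{c}0.png',vision.camera(c))
    k=vision.calibration(c);R=cv2.Rodrigues(np.array(k['rvec']))[0];print(c,k['fx'],k['cx'],k['cy'],-R.T@np.array(k['tvec']).ravel(),R.ravel())
    for n in ['liner_lid','head','reactor','balance','mouth']:
        try:
            for b in spotter.boxes_of(c,n): print(c,n,np.round(b['point'],4),round(b['conf'],2))
        except Exception as e: print(c,n,repr(e)[:80])
s=status.read_state();print(s,r.grasp_offset)
E
```

```text
side 541.8052464402336 270.58439074814424 200.0873284594598 [-0.0003  1.3554  1.215 ] [-0.9153 -0.4024  0.0171 -0.255   0.5461 -0.7979  0.3118 -0.7347 -0.6025]
side liner_lid [0.5337 0.2805 0.0161] 0.73
side liner_lid [0.4361 0.5223 0.0223] 0.65
side liner_lid [0.7352 0.4028 0.0207] 0.61
side liner_lid [0.6068 0.3475 0.0189] 0.56
side head [ 0.5373 -0.2722  0.039 ] 0.63
side reactor [0.4975 0.0361 0.0459] 0.65
side balance [ 0.5347 -0.2668  0.0359] 0.85
side mouth [0.498  0.0422 0.0446] 0.62
top 436.7819064918712 280.9694499580758 214.014181952607 [ 0.355  -0.0125  1.2983] [-0.02   -0.9998 -0.0038 -0.9779  0.0203 -0.2081  0.2081 -0.0004 -0.9781]
top liner_lid [0.7339 0.3982 0.0193] 0.79
top liner_lid [0.6137 0.343  0.0168] 0.7
top liner_lid [0.5339 0.2722 0.0175] 0.69
top liner_lid [0.6018 0.4589 0.1207] 0.69
top liner_lid [0.4336 0.5186 0.0191] 0.65
top liner_lid [ 0.7442 -0.0954  0.0329] 0.62
top liner_lid [ 0.5881 -0.509   0.0692] 0.49
top liner_lid [ 0.7067 -0.2483  0.0602] 0.39
top liner_lid [ 0.5375 -0.2852  0.0423] 0.28
top head [ 0.5342 -0.2852  0.0402] 0.66
top reactor [0.4974 0.0094 0.0126] 0.86
top balance [ 0.538  -0.2811  0.0339] 0.68
top mouth [0.4929 0.0092 0.0163] 0.61
{'time': 0.6, 'joint_positions': array([-1.2996,  0.3322, -0.0647,  1.4601,  0.0216,  1.3499, -0.0885]), 'joint_vel': array([ 0.0004, -0.0008, -0.0006,  0.0004, -0.001 ,  0.0008, -0.0015]), 'joint_torque': array([ -0.0001, -62.2769,   0.0246, -38.9995,  -0.0611,   0.0315,
         0.0001]), 'ee_pos': array([0.181 , 0.5982, 0.4048]), 'eef_rot': array([ 0.1463,  0.9892,  0.    , -0.    ]), 'ft_force': array([-0.1759, -0.1596,  0.0024]), 'torque': array([-0.0136, -0.0417, -0.0241]), 'grip_force': 0.0, 'width': 0.08706483902892755} 0.1635
```

View pics/side0.png

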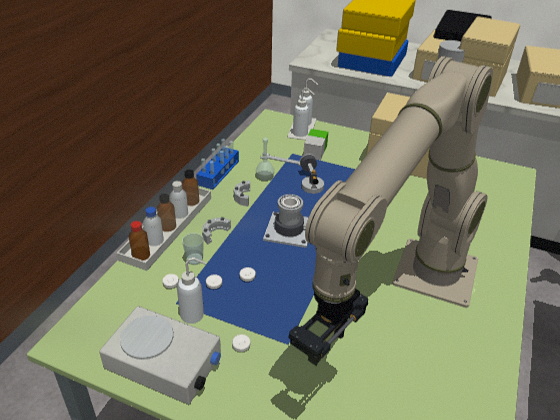

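View pics/top0.png

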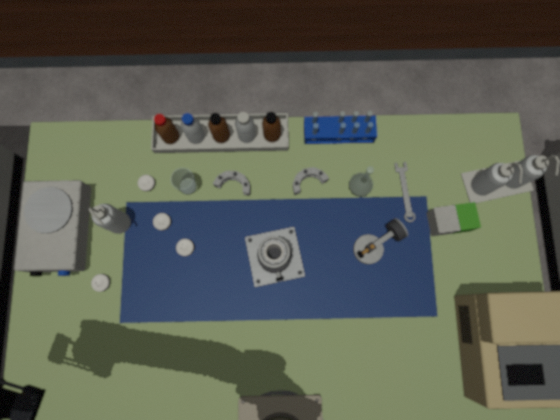

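The side view shows four identical lids at (171,281), (214,282), (248,275) and (241,343). In the top view they are at (146,183), (161,222), (185,247) and (101,283). The reactor is at top (275,253), and the head is at top (369,249) with its gauge towards (397,230).

Other things that could be mistaken for a lid are the hotplate disc at (48,210) and the bottle caps. The lid nearest the base is top (185,247) / side (248,275), at about (0.534, 0.276) and 0.60 m away. The other lids are at 0.68 m or more.

Next I'll refine the poses with silhouette fits.

```bash
cat > h.py <<'E'
from bench import status, vision, job, spotter, r
import cv2,numpy as np
from scipy.optimize import minimize
np.set_printoptions(precision=4,suppress=True)
A=np.linspace(0,2*np.pi,40)
def cyl(d,z0,z1,d1=None):
    d1=d1 or d
    return np.array([[dd/2*np.cos(a),dd/2*np.sin(a),z] for dd,z in((d,z0),(d1,z1)) for a in A])
def box(x0,x1,y0,y1,z0,z1): return np.array([[x,y,z] for x in(x0,x1) for y in(y0,y1) for z in(z0,z1)],float)
def xcyl(d,x0,x1,zc): c=cyl(d,x0,x1); return np.c_[c[:,2],c[:,0],c[:,1]+zc]
M={'liner_lid':[cyl(30,0,4,38),cyl(50,8,20)],
 'reactor':[box(-75,75,-75,75,0,12),cyl(100,12,52),cyl(72,52,109),cyl(86,109,125)],
 'head':[cyl(86,0,22),box(-11,11,-11,11,22,66),cyl(14,66,76),box(11,77,-7,7,44,60),xcyl(63,77,105,52.5),xcyl(10,-43,-11,52)]}
def proj(c,P):
    k=vision.calibration(c);K=np.array([[k['fx'],0,k['cx']],[0,k['fy'],k['cy']],[0,0,1.]])
    return cv2.projectPoints(np.asarray(P,float).reshape(-1,1,3),np.array(k['rvec'],float),np.array(k['tvec'],float),K,None)[0].reshape(-1,2)
S=6
def render(c,n,p,o,sz,z=0):
    im=np.zeros((sz[1]*S,sz[0]*S),np.uint8);cs,sn=np.cos(p[2]),np.sin(p[2])
    for h in M[n]:
        P=h/1000@np.array([[cs,sn,0],[-sn,cs,0],[0,0,1]])+[p[0],p[1],z]
        q=((proj(c,P)-o+.5)*S)
        cv2.fillConvexPoly(im,cv2.convexHull(q.astype(np.float32)).round().astype(np.int32),1)
    return im>0
def fit(cams,n,near,p0,z=0,yaw=True):
    obs=[]
    for c in cams:
        g=spotter.regions_of(c,n)
        t=proj(c,[[near[0],near[1],z+.02]])[0]
        g=[m for m in g if m['pixels'].any()]
        m=min(g,key=lambda m:np.linalg.norm(np.argwhere(m['pixels']).mean(0)[::-1]-t))
        px=np.argwhere(m['pixels']);lo=px.min(0)[::-1]-8;hi=px.max(0)[::-1]+9
        lo=np.maximum(lo,0);hi=np.minimum(hi,[560,420]);sz=hi-lo
        mm=m['pixels'][lo[1]:hi[1],lo[0]:hi[0]].astype(np.uint8)
        obs.append((c,lo,sz,cv2.resize(mm,None,fx=S,fy=S,interpolation=cv2.INTER_LINEAR if 0 else cv2.INTER_NEAREST)>0))
    def f(q):
        p=[q[0],q[1],q[2] if yaw else p0[2]]
        v=0
        for c,o,sz,m in obs:
            R=render(c,n,p,o,sz,z);v+=1-(R&m).sum()/max(1,(R|m).sum())
        return v/len(obs)
    x0=np.array(p0 if yaw else p0[:2],float);N=len(x0)
    sim=np.vstack([x0]+[x0+np.eye(N)[i]*[.012,.012,.3][i] for i in range(N)])
    r_=minimize(f,x0,method='Nelder-Mead',options=dict(initial_simplex=sim,xatol=1e-4,fatol=1e-4))
    return r_.x,r_.fun
E
python3 - <<'E'
from h import *
cv2.setRNGSeed(0)
im={c:vision.camera(c) for c in('side','top')}
a=cv2.resize(im['side'][180:360,160:340],None,fx=3,fy=3,interpolation=3)
def show(n,p):
    for c in im:
        k=render(c,n,p,np.array([0,0]),(560,420)).astype(np.uint8)
        for q in cv2.findContours(k,0,1)[0]: cv2.polylines(big[c],[q//2],True,(0,0,255),1)
big={c:cv2.resize(im[c],None,fx=3,fy=3,interpolation=3) for c in im}
for n,p0,y in(('liner_lid',[.534,.276,0],False),('reactor',[.497,.02,0.1],True),('head',[.535,-.27,-.6],True)):
    res=[]
    for cs in(['side'],['top'],['side','top']):
        x,v=fit(cs,n,p0,p0,yaw=y);print(n,cs,x,round(v,3));res.append(x)
    x=res[2]; show(n,list(x)+([0] if not y else []))
T=big['top'][600:860,500:1280]
Sd=big['side'][440:1000,600:1000]
cv2.imwrite('pics/top1.png',T);cv2.imwrite('pics/side1.png',Sd)
E
```

```text
liner_lid ['side'] [0.5332 0.2721] 0.086
liner_lid ['top'] [0.5334 0.276 ] 0.066
liner_lid ['side', 'top'] [0.5332 0.2745] 0.105
reactor ['side'] [0.5037 0.007  0.2305] 0.1
reactor ['top'] [0.5009 0.0107 0.2004] 0.034
reactor ['side', 'top'] [0.5022 0.0103 0.1962] 0.077
head ['side'] [ 0.5176 -0.2708 -1.0054] 0.062
head ['top'] [ 0.5169 -0.2666 -0.9932] 0.064
head ['side', 'top'] [ 0.5169 -0.2672 -1.0147] 0.077
```

View pics/top1.png

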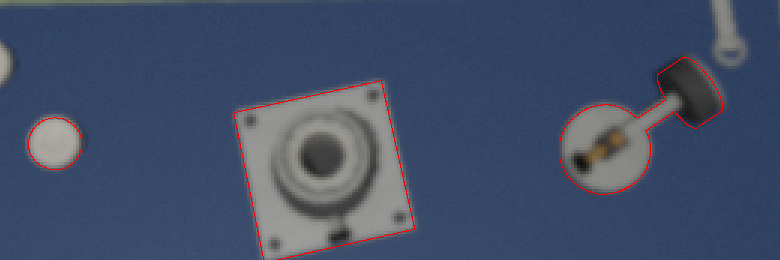

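View pics/side1.png

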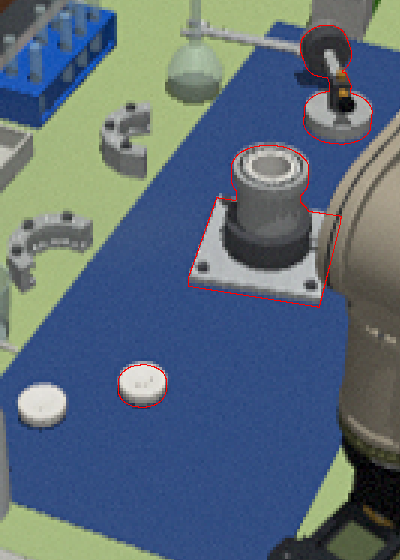

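The outlines match all three objects. In the top crop the chosen lid is at (54,144), the reactor at (322,153), and the head at (605,148) with its bar towards the gauge at (690,93). In the side crop the chosen lid is at (142,385), with a look-alike at (42,405).

The two cameras differ by about 4 mm in y, so I'll use the mean. I'm moving towards the lid.

Call:
play_rows --pt "-0.25 -0.12 0 0 0 0" --pt "-0.5 -0.24 0 0 0 0" --pt "-0.75 -0.36 0 0 0 0" --pt "-0.957 -0.463 0 0 0 0" --pt "-0.957 -0.463 0 0 0 0" --fingers 1

```text
time: 1.8
ee_pos: [0.303, 0.4865, 0.4052]
eef_rot: [0.15, 0.989, -0.0, 0.001]
ft_force: [0.2, -0.2, -0.2]
width: 0.0871
grip_force: 0.0
```

Call:
play_rows --pt "-0.25 -0.12 0 0 0 0" --pt "-0.5 -0.24 0 0 0 0" --pt "-0.75 -0.36 0 0 0 0" --pt "-0.957 -0.463 0 0 0 0" --pt "-0.957 -0.463 0 0 0 0"

```text
time: 2.3
ee_pos: [0.4192, 0.3783, 0.405]
eef_rot: [0.15, 0.989, -0.0, 0.001]
ft_force: [-0.3, -0.1, 0.7]
width: 0.0873
grip_force: 0.0
```

Call:
play_rows --pt "-0.25 -0.12 0 0 0 0" --pt "-0.5 -0.24 0 0 0 0" --pt "-0.75 -0.36 0 0 0 0" --pt "-0.957 -0.463 0 0 0 0" --pt "-0.957 -0.463 0 0 0 0"

```text
time: 2.8
ee_pos: [0.5356, 0.2704, 0.4047]
eef_rot: [0.15, 0.989, -0.001, 0.001]
ft_force: [-0.0, 0.3, -0.9]
width: 0.0869
grip_force: 0.0
```

Call:
play_rows --pt "0.023 0.018 0.25 0 0 0" --pt "0.023 0.018 0.5 0 0 0" --pt "0.023 0.018 0.75 0 0 0" --pt "0.023 0.018 0.9 0 0 0" --pt "0.023 0.018 0.9 0 0 0"

```text
time: 3.3
ee_pos: [0.5284, 0.2787, 0.2663]
eef_rot: [0.145, 0.989, -0.002, -0.002]
ft_force: [-1.1, 0.3, 0.5]
width: 0.0872
grip_force: 0.0
```

```bash
python3 - <<'E'
from h import *
im=[vision.camera('side')[220:330,180:320],vision.camera('top')[200:310,120:260]]
cv2.imwrite('pics/c2.png',np.hstack([cv2.resize(i,None,fx=2.8,fy=2.8,interpolation=3) for i in im]))
s=status.read_state();print(s['time'],s['ee_pos'],s['eef_rot'])
E
```

```text
3.4 [0.53   0.2788 0.2704] [ 0.1458  0.9893  0.0002 -0.0001]
```

View pics/c2.png

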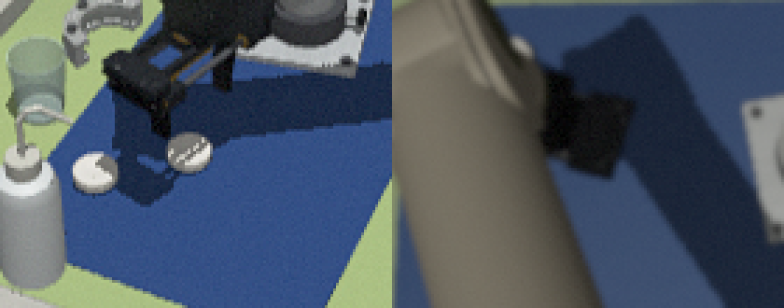

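The side half of the crop shows the chosen lid at (188,152) below the fingertips at (160,120) and (225,80). A look-alike is at (95,172), clear of them. My last small correction was motion lag rather than error, so I'm undoing it.

Call:
play_rows --pt "-0.023 -0.018 0.15 0 0 0" --pt "-0.023 -0.018 0.3 0 0 0" --pt "-0.023 -0.018 0.44 0 0 0" --pt "-0.023 -0.018 0.52 0 0 0" --pt "-0.023 -0.018 0.52 0 0 0"

```text
time: 3.9
ee_pos: [0.5327, 0.2745, 0.1917]
eef_rot: [0.146, 0.989, -0.0, -0.0]
ft_force: [-0.3, -0.8, 0.4]
width: 0.0871
grip_force: 0.0
```

Call:
play_rows --pt "0 0 0 0 0 0" --pt "0 0 0 0 0 0" --pt "0 0 0 0 0 0"

```text
time: 4.2
ee_pos: [0.5332, 0.2744, 0.1929]
eef_rot: [0.146, 0.989, 0.001, 0.001]
ft_force: [0.5, -0.1, 0.2]
width: 0.0869
grip_force: 0.0
```

Call:
play_rows --pt "0 0 0 0 0 0" --pt "0 0 0 0 0 0" --pt "0 0 0 0 0 0" --pt "0 0 0 0 0 0" --pt "0 0 0 0 0 0" --fingers -1 --squeeze 12

```text
time: 4.7
ee_pos: [0.5328, 0.2741, 0.1917]
eef_rot: [0.146, 0.989, -0.0, -0.0]
ft_force: [0.6, 0.2, -0.1]
width: 0.0548
grip_force: 0.0
```

Call:
play_rows --pt "0 0 0 0 0 0" --pt "0 0 0 0 0 0" --pt "0 0 0 0 0 0" --pt "0 0 0 0 0 0" --pt "0 0 0 0 0 0"

```text
time: 5.2
ee_pos: [0.5328, 0.2741, 0.1917]
eef_rot: [0.146, 0.989, 0.0, -0.0]
ft_force: [0.4, 0.7, -0.7]
width: 0.0494
grip_force: 12.0
```

Call:
play_rows --pt "0 0 -0.2 0 0 0" --pt "0 0 -0.45 0 0 0" --pt "0 0 -0.7 0 0 0" --pt "0 0 -0.95 0 0 0" --pt "0 0 -1.0 0 0 0"

```text
time: 5.7
ee_pos: [0.5338, 0.2744, 0.3466]
eef_rot: [0.146, 0.989, 0.002, 0.003]
ft_force: [-0.5, 0.1, -0.4]
width: 0.049
grip_force: 12.0
```

Call:
play_rows --pt "-0.04 -0.22 -0.05 0 0 0" --pt "-0.08 -0.44 -0.1 0 0 0" --pt "-0.12 -0.66 -0.1 0 0 0" --pt "-0.157 -0.875 -0.1 0 0 0" --pt "-0.157 -0.875 -0.1 0 0 0"

```text
time: 6.2
ee_pos: [0.5173, 0.1367, 0.3565]
eef_rot: [0.15, 0.989, -0.001, -0.0]
ft_force: [0.6, 0.5, -0.6]
width: 0.0496
grip_force: 12.0
```

Call:
play_rows --pt "-0.04 -0.22 0 0 0 0" --pt "-0.08 -0.44 0 0 0 0" --pt "-0.12 -0.66 0 0 0 0" --pt "-0.157 -0.875 0 0 0 0" --pt "-0.157 -0.875 0 0 0 0"

```text
time: 6.7
ee_pos: [0.5014, 0.0049, 0.3565]
eef_rot: [0.149, 0.989, -0.001, -0.0]
ft_force: [-0.3, 0.4, -0.2]
width: 0.0497
grip_force: 12.0
```

Call:
play_rows --pt "0 0 0 0 0 0" --pt "0 0 0 0 0 0" --pt "0 0 0 0 0 0"

```text
time: 7.0
ee_pos: [0.502, 0.0105, 0.3565]
eef_rot: [0.145, 0.989, 0.0, -0.0]
ft_force: [0.3, -0.3, -1.0]
width: 0.0491
grip_force: 12.0
```

```bash
python3 - <<'E'
from h import *
im=vision.camera('side')
s=status.read_state();print(s['time'],s['ee_pos'],s['eef_rot'],s['width'])
p=s['ee_pos']; 
for g in spotter.boxes_of('side','liner_lid'): print(g['point'],g['conf'])
b=cv2.resize(im[140:260,220:360],None,fx=5,fy=5,interpolation=3)
def ov(P,col):
    q=((proj('side',P)-[220,140]+.5)*5).round().astype(np.int32); cv2.polylines(b,[q],True,col,1)
def ring(x,y,z,d): return np.c_[x+d/2*np.cos(A),y+d/2*np.sin(A),0*A+z]
ov(ring(.5022,.0095,.125,.086),(0,0,255));ov(ring(.5022,.0095,.125,.044),(0,0,255))
z=p[2]-.192
ov(ring(p[0],p[1],z+.02,.05),(0,255,0));ov(ring(p[0],p[1],z+.008,.05),(0,255,0))
cv2.imwrite('pics/c3.png',b)
E
```

```text
7.05 [0.502  0.0103 0.3565] [ 0.1455  0.9894  0.     -0.0002] 0.04940451195886195
[0.6061, 0.346, 0.0217] 0.76
[0.4925, 0.0183, 0.1798] 0.52
[0.7301, 0.4021, 0.0169] 0.52
[0.4345, 0.5207, 0.0187] 0.51
```

View pics/c3.png

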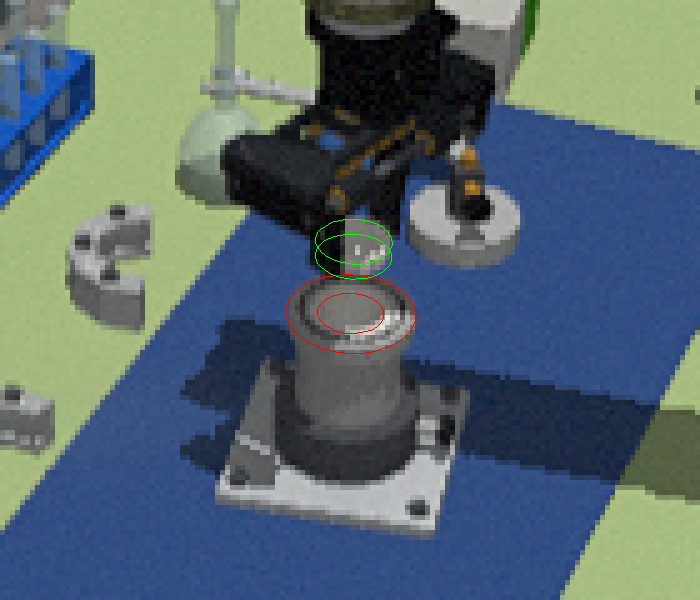

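The held lid is at crop (353,248), directly above the mouth at (350,313), and the predicted rings agree with the picture. I'm lowering it.

Call:
play_rows --pt "0 0 0.08 0 0 0" --pt "0 0 0.16 0 0 0" --pt "0 0 0.24 0 0 0" --pt "0 0 0.26 0 0 0" --pt "0 0 0.27 0 0 0"

```text
time: 7.6
ee_pos: [0.5017, 0.0092, 0.3154]
eef_rot: [0.146, 0.989, -0.0, -0.001]
ft_force: [-0.3, 0.2, -0.5]
width: 0.0497
grip_force: 12.0
```

Call:
play_rows --pt "0 0 0.01 0 0 0" --pt "0 0 0.02 0 0 0" --pt "0 0 0.03 0 0 0" --pt "0 0 0.04 0 0 0" --pt "0 0 0.04 0 0 0"

```text
time: 8.1
ee_pos: [0.5019, 0.0092, 0.3101]
eef_rot: [0.146, 0.989, 0.0, -0.0]
ft_force: [-0.5, 0.4, -0.6]
width: 0.0491
grip_force: 12.0
```

Call:
play_rows --pt "0 0 0.005 0 0 0" --pt "0 0 0.01 0 0 0" --pt "0 0 0.01 0 0 0"

```text
time: 8.4
ee_pos: [0.5019, 0.0092, 0.3087]
eef_rot: [0.146, 0.989, 0.0, 0.0]
ft_force: [0.2, 0.4, -0.1]
width: 0.0496
grip_force: 12.0
```

Call:
play_rows --pt "0 0 0 0 0 0" --pt "0 0 0 0 0 0" --pt "0 0 0 0 0 0" --pt "0 0 0 0 0 0" --pt "0 0 0 0 0 0" --fingers 1

```text
time: 8.9
ee_pos: [0.5019, 0.0092, 0.3087]
eef_rot: [0.146, 0.989, 0.0, -0.0]
ft_force: [-0.2, -0.1, -0.2]
width: 0.0814
grip_force: 0.0
```

Call:
play_rows --pt "0 0 0 0 0 0" --pt "0 0 0 0 0 0" --pt "0 0 0 0 0 0"

```text
time: 9.2
ee_pos: [0.5019, 0.0092, 0.3087]
eef_rot: [0.146, 0.989, 0.0, -0.0]
ft_force: [-0.1, -0.9, 0.4]
width: 0.087
grip_force: 0.0
```

Call:
play_rows --pt "0 0 -0.1 0 0 0" --pt "0 0 -0.3 0 0 0" --pt "0 0 -0.55 0 0 0" --pt "0 0 -0.8 0 0 0" --pt "0 0 -0.8 0 0 0"

```text
time: 9.7
ee_pos: [0.5028, 0.009, 0.4337]
eef_rot: [0.146, 0.989, 0.001, 0.004]
ft_force: [0.7, -0.5, -0.6]
width: 0.0871
grip_force: 0.0
```

```bash
python3 - <<'E'
from h import *
im=vision.camera('side')
s=status.read_state();print(s['time'],s['ee_pos'],s['eef_rot'],s['width'],s['joint_positions'])
for g in spotter.boxes_of('side','liner_lid'): print(g['point'],g['conf'])
try: print(fit(['side'],'liner_lid',[.502,.01],[.502,.01,0],z=.117,yaw=False))
except Exception as e: print(e)
cv2.imwrite('pics/c4.png',cv2.resize(im[160:250,240:340],None,fx=6,fy=6,interpolation=3))
try: print(fit(['side'],'head',[.517,-.267],[.517,-.267,-1]))
except Exception as e: print(e)
E
```

```text
9.75 [0.5024 0.0091 0.431 ] [0.1464 0.9892 0.0009 0.0021] 0.08685345158792344 [-0.4791  0.0327  0.382   1.7589 -0.0133  1.3479  1.1825]
[0.733, 0.4037, 0.0188] 0.77
[0.4339, 0.5241, 0.0173] 0.59
[0.5006, 0.019, 0.133] 0.54
[0.6033, 0.3466, 0.018] 0.54
(array([0.5028, 0.007 ]), np.float64(0.19574700109051257))
(array([ 0.5188, -0.2705, -1.0317]), np.float64(0.15609469594289327))
```

View pics/c4.png

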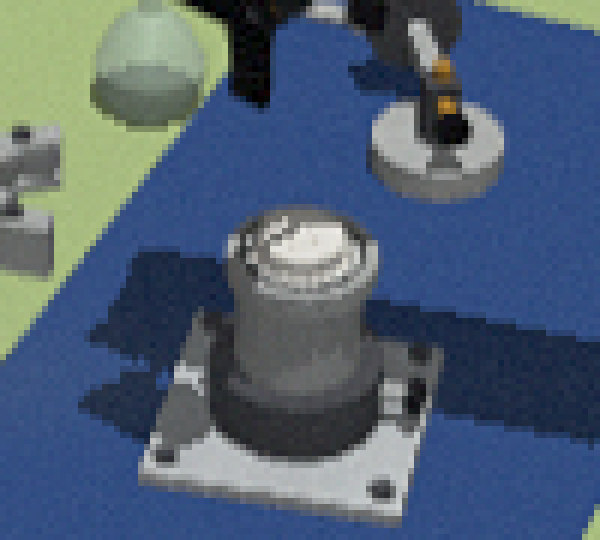

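The picture shows the white lid at crop (305,243), level and centred on the vessel rim, so it is seated. Next is the head: balance point at about (0.534, -0.295), bar yaw about -1.01 rad.

Call:
play_rows --pt "-0.1 -0.24 0 0 0 0" --pt "-0.2 -0.48 0 0 0 0" --pt "-0.3 -0.72 0 0 0 0" --pt "-0.394 -0.941 0 0 0 0" --pt "-0.394 -0.941 0 0 0 0"

```text
time: 10.4
ee_pos: [0.5167, -0.1482, 0.4275]
eef_rot: [0.15, 0.989, -0.001, -0.001]
ft_force: [-0.2, 0.5, 0.2]
width: 0.0868
grip_force: 0.0
```

Call:
play_rows --pt "-0.1 -0.24 0 0 0 0" --pt "-0.2 -0.48 0 0 0 0" --pt "-0.3 -0.72 0 0 0 0" --pt "-0.394 -0.941 0 0 0 0" --pt "-0.394 -0.941 0 0 0 0"

```text
time: 10.9
ee_pos: [0.532, -0.2996, 0.427]
eef_rot: [0.149, 0.989, -0.001, -0.001]
ft_force: [-0.9, 0.4, -0.2]
width: 0.0868
grip_force: 0.0
```

Call:
play_rows --pt "0 0 0 0 0 0.2" --pt "0 0 0 0 0 0.45" --pt "0 0 0 0 0 0.7" --pt "0 0 0 0 0 0.95" --pt "0 0 0 0 0 1"

```text
time: 11.4
ee_pos: [0.5335, -0.2942, 0.4275]
eef_rot: [0.398, 0.917, 0.0, -0.001]
ft_force: [0.6, 0.0, 0.4]
width: 0.0867
grip_force: 0.0
```

Call:
play_rows --pt "0 0 0 0 0 0.2" --pt "0 0 0 0 0 0.37" --pt "0 0 0 0 0 0.37" --pt "0 0 0 0 0 0.37" --pt "0 0 0 0 0 0.37"

```text
time: 11.9
ee_pos: [0.5333, -0.295, 0.4285]
eef_rot: [0.483, 0.876, 0.0, -0.0]
ft_force: [0.8, -0.5, -0.8]
width: 0.0872
grip_force: 0.0
```

```bash
python3 - <<'E'
from h import *
im=vision.camera('side')
s=status.read_state();print(s['time'],s['ee_pos'],s['eef_rot'],s['width'],s['joint_positions'])
try: print(fit(['side'],'head',[.517,-.267],[.517,-.267,-1]))
except Exception as e: print(e)
for n in ('flask','wipes'):
  for g in spotter.boxes_of('side',n)[:1]: print(n,g['point'],g['conf'])
cv2.imwrite('pics/c5.png',cv2.resize(im[110:230,230:370],None,fx=5,fy=5,interpolation=3))
E
```

```text
11.95 [ 0.5333 -0.2951  0.4285] [ 0.4832  0.8755  0.0001 -0.0001] 0.08728239076185555 [-0.1512  0.3398  0.7488  1.5035 -0.2328  1.39    1.1731]
(array([ 0.5192, -0.2699, -1.0264]), np.float64(0.08974823401557686))
flask [0.7089, -0.2408, 0.051] 0.69
wipes [0.5887, -0.4786, 0.0672] 0.87
```

View pics/c5.png

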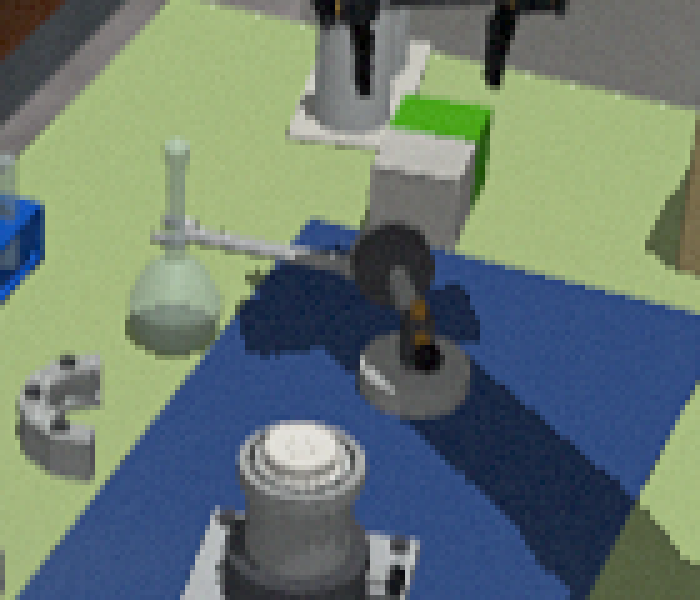

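The picture shows the lid still seated at (302,452), the head's bar at (412,300) and the gripper above. The flask is at (172,300), about 0.18 m away and clear. I'm going straight down.

Call:
play_rows --pt "0 0 0.2 0 0 0" --pt "0 0 0.45 0 0 0" --pt "0 0 0.7 0 0 0" --pt "0 0 0.9 0 0 0" --pt "0 0 1 0 0 0"

```text
time: 12.6
ee_pos: [0.5327, -0.2947, 0.2761]
eef_rot: [0.484, 0.875, -0.0, -0.002]
ft_force: [-0.3, 0.4, -0.1]
width: 0.0869
grip_force: 0.0
```

Call:
play_rows --pt "0 0 0.1 0 0 0" --pt "0 0 0.2 0 0 0" --pt "0 0 0.3 0 0 0" --pt "0 0 0.38 0 0 0" --pt "0 0 0.42 0 0 0"

```text
time: 13.1
ee_pos: [0.5332, -0.2951, 0.2145]
eef_rot: [0.484, 0.875, -0.0, -0.0]
ft_force: [-0.7, -0.1, -0.4]
width: 0.0872
grip_force: 0.0
```

Call:
play_rows --pt "0 0 0 0 0 0" --pt "0 0 0 0 0 0" --pt "0 0 0 0 0 0" --pt "0 0 0 0 0 0" --pt "0 0 0 0 0 0" --fingers -1 --squeeze 20

```text
time: 13.6
ee_pos: [0.5334, -0.2953, 0.2161]
eef_rot: [0.484, 0.875, 0.0, 0.0]
ft_force: [-0.4, -0.0, 0.3]
width: 0.055
grip_force: 0.0
```

Call:
play_rows --pt "0 0 0 0 0 0" --pt "0 0 0 0 0 0" --pt "0 0 0 0 0 0" --pt "0 0 0 0 0 0" --pt "0 0 0 0 0 0"

```text
time: 14.1
ee_pos: [0.5334, -0.2951, 0.2157]
eef_rot: [0.484, 0.875, 0.0, 0.0]
ft_force: [2.5, 1.8, -0.6]
width: 0.0147
grip_force: 1.3
```

Call:
play_rows --pt "0 0 0 0 0 0" --pt "0 0 0 0 0 0" --pt "0 0 0 0 0 0" --squeeze 50

```text
time: 14.4
ee_pos: [0.5335, -0.2951, 0.2157]
eef_rot: [0.484, 0.875, 0.0, 0.0]
ft_force: [1.2, 0.7, -1.0]
width: 0.0136
grip_force: 50.0
```

Call:
play_rows --pt "0 0 -0.03 0 0 0" --pt "0 0 -0.1 0 0 0" --pt "0 0 -0.2 0 0 0" --pt "0 0 -0.3 0 0 0" --pt "0 0 -0.35 0 0 0"

```text
time: 14.9
ee_pos: [0.5336, -0.2957, 0.2706]
eef_rot: [0.484, 0.875, 0.0, 0.001]
ft_force: [-0.2, -0.2, -7.4]
width: 0.0135
grip_force: 50.0
```

Call:
play_rows --pt "0 0 0 0 0 0" --pt "0 0 0 0 0 0" --pt "0 0 0 0 0 0"

```text
time: 15.2
ee_pos: [0.5331, -0.2949, 0.2676]
eef_rot: [0.484, 0.875, 0.0, -0.001]
ft_force: [-0.8, 0.0, -8.0]
width: 0.0134
grip_force: 50.0
```

```bash
python3 - <<'E'
from h import *
im=vision.camera('side')
s=status.read_state();print(s['time'],s['ee_pos'],s['ft_force'],s['torque'],s['width'])
p=s['ee_pos']
print('z',p[2]-.2157)
print(fit(['side'],'head',[.517,-.267],[.517,-.267,-1],z=p[2]-.2157))
cv2.imwrite('pics/c6.png',cv2.resize(im[110:230,230:370],None,fx=5,fy=5,interpolation=3))
E
```

```text
15.25 [ 0.5331 -0.295   0.2675] [ 0.1265 -0.6084 -8.5135] [-0.0137  0.013   0.0054] 0.013886301316809822
z 0.05178562836481404
(array([ 0.5171, -0.2725, -0.9803]), np.float64(0.35462574716745476))
```

View pics/c6.png

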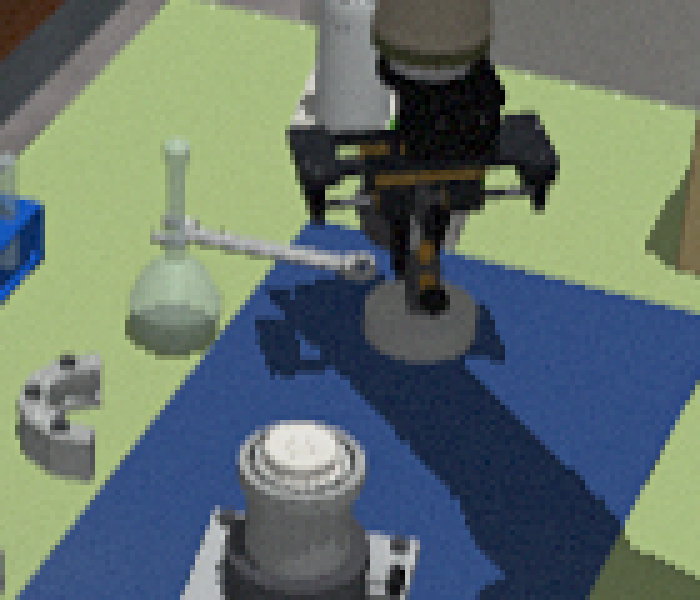

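The picture shows the head hanging level at (420,320), with the lid still seated at (302,452). The wrist carries 8.5 N with a moment of about 0.02 N m, so the head is balanced. I'm lifting and carrying it over.

Call:
play_rows --pt "0 0 -0.15 0 0 0" --pt "0 0 -0.38 0 0 0" --pt "0 0 -0.62 0 0 0" --pt "0 0 -0.84 0 0 0" --pt "0 0 -0.95 0 0 0"

```text
time: 15.8
ee_pos: [0.5333, -0.2958, 0.4136]
eef_rot: [0.485, 0.875, 0.0, 0.002]
ft_force: [0.3, -0.3, -7.6]
width: 0.0136
grip_force: 50.0
```

Call:
play_rows --pt "0.08 0.045 0 0 0 0" --pt "0.22 0.125 0 0 0 0" --pt "0.4 0.224 0 0 0 0" --pt "0.6 0.336 0 0 0 0" --pt "0.809 0.453 0 0 0 0"

```text
time: 16.3
ee_pos: [0.5258, -0.1546, 0.4094]
eef_rot: [0.484, 0.875, -0.0, -0.001]
ft_force: [1.2, 0.3, -6.8]
width: 0.0135
grip_force: 50.0
```

Call:
play_rows --pt "0.2 0.112 0 0 0 0" --pt "0.4 0.224 0 0 0 0" --pt "0.58 0.325 0 0 0 0" --pt "0.73 0.409 0 0 0 0" --pt "0.809 0.453 0 0 0 0"

```text
time: 16.8
ee_pos: [0.519, -0.0142, 0.4095]
eef_rot: [0.483, 0.876, -0.0, -0.001]
ft_force: [0.4, -0.6, -8.3]
width: 0.0135
grip_force: 50.0
```

Call:
play_rows --pt "0 0 0.03 0 0 0" --pt "0 0 0.06 0 0 0" --pt "0 0 0.1 0 0 0" --pt "0 0 0.13 0 0 0" --pt "0 0 0.13 0 0 0"

```text
time: 17.3
ee_pos: [0.5194, -0.0181, 0.3903]
eef_rot: [0.485, 0.875, -0.001, -0.001]
ft_force: [0.5, -0.7, -7.3]
width: 0.0133
grip_force: 50.0
```

```bash
python3 - <<'E'
from h import *
im=vision.camera('side')
s=status.read_state();print(s['time'],s['ee_pos'],s['eef_rot'],s['ft_force'],s['torque'],s['width'],s['joint_vel'])
p=s['ee_pos'];z=p[2]-.2157
b=cv2.resize(im[120:260,220:360],None,fx=4,fy=4,interpolation=3)
def ov(x,y,z,d,col):
    q=((proj('side',np.c_[x+d/2*np.cos(A),y+d/2*np.sin(A),0*A+z])-[220,120]+.5)*4).round().astype(np.int32); cv2.polylines(b,[q],True,col,1)
h=[p[0]-.0168,p[1]+.0267];print('axis',h,'z over rim',z-.125)
ov(.5022,.0095,.125,.086,(0,0,255))
for zz in(z,z+.022): ov(*h,zz,.086,(0,255,0))
cv2.imwrite('pics/c7.png',b)
E
```

```text
17.35 [ 0.5195 -0.0179  0.3908] [ 0.4848  0.8746 -0.0003 -0.0003] [ 0.2008  0.2321 -6.7009] [-0.0337 -0.0358 -0.0083] 0.013840746178203875 [-0.0043 -0.0071 -0.0024 -0.0142  0.0018  0.0037 -0.0029]
axis [np.float64(0.5027135438479654), np.float64(0.008750192905063233)] z over rim 0.05006428950042374
```

View pics/c7.png

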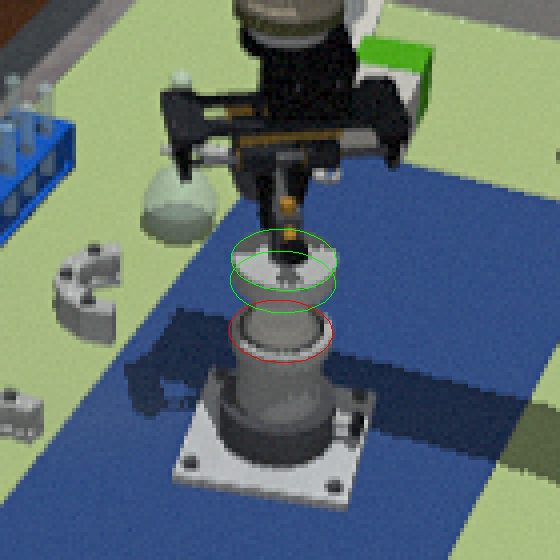

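The bell at crop (284,270) matches the predicted rings and sits centred above the mouth at (281,331), 50 mm over the rim and level. I'll let it settle and hand in.

Call:
play_rows --pt "0 0 0 0 0 0" --pt "0 0 0 0 0 0" --pt "0 0 0 0 0 0" --pt "0 0 0 0 0 0" --pt "0 0 0 0 0 0"

```text
time: 17.85
ee_pos: [0.5196, -0.0174, 0.3913]
eef_rot: [0.484, 0.875, 0.0, 0.0]
ft_force: [-0.4, 1.3, -8.0]
width: 0.0131
grip_force: 50.0
```

```bash
python3 -c "
from bench import job
print(job.close_job())"
```

```text
the job is handed in; nothing more can be done
None
```

The job is handed in at about 18 s of the 54 s, and no verdict came back: the lid is seated and released, and the head is held level at its balance point, centred about 50 mm above the rim.

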